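# Sort the parts cases into the colour-lined drawers

### The arm

A 6-joint arm with a two-finger parallel gripper is mounted at the origin on the work surface. World frame = base frame: x ahead of the robot, y to its left, z up, the work surface at z = 0. Lengths are in m, angles in degrees, forces in N, time in s.
With the tool pointing down it reaches from about 0.25 to 0.725 m from the base axis. Payload 9.7 kg.
Tool frame: the origin (TCP) lies between the finger pads; the fingertips stand bot.tcp_to_tips ahead of it and the grasp point (between the pads) lies 2 mm behind it (bot.tcp_to_tips is the distance from the TCP to the fingertips, in m); z points along the fingers, y is the line along which they close (so a half turn about z gives the same grasp; the last joint's range is limited). The gripper opens to 85 mm and grips with 20 to 120 N. Pads are 22 mm wide; open, the fingers measure 114 mm over their backs; the gripper's body (76 mm by 85 mm) begins 54 mm behind the grasp point. The pads swing forward as they close: fully open they stand 13 mm farther back than shut.
Start: joints at [-67.323, 4.979, 10.078, 95.1, 0, 90], TCP at [0.212, -0.507, 0.248] pointing down, gripper open.
Joint ranges: [-179.16, 179.16], [-48.56, 103.87], [-65.8, 70.77], [-126.05, 130.52], [-82.76, 87.17], [-180, 180]. Speed limits (degrees/s): [127.2, 127.2, 147.25, 180, 180, 180].

### API

Orientations are given as [roll, pitch, yaw] about the fixed x, y, z axes, in that order (R = Rz(yaw) Ry(pitch) Rx(roll)).
In Python, from workcell import sensors, camera, camera_params, bot gives the robot as it stands.
- The arm moves only by the tool apply_moves, never from a script. Its argument "motion" is a list of rows, each an object with "jaw": the opening, from -1 (shut) to 1 (fully open); "xyz": the shift along the tool's x, y, z in mm, a list of three; "twist": the turn about the tool's z in rad. A call has 1 to 5 rows; each row is the pose to reach, as a shift and turn from the pose commanded when the call began, along the tool's axes at that moment; what a row does not reach only later rows make up. A row lasts 1/8 s, in which the tool goes at most 62.5 mm and 10.7 degrees, less where a joint would pass 70% of its speed; a pose out of reach is approached as far as the arm can. A call with a gripper value outside its range is refused whole. The fingers move at their own pace and stop on an object; "grip_force" is the grip in N (left out, the last holds). Time passes only in rows, so rows that repeat a pose let the fingers close. It gives the time, the measured TCP pose, the force, the opening and the grip force at its end, in the units of the state.
- sensors.get_obs(): the state, without advancing time (a new reading comes with each control period).
- camera(name): name is "scene" or "top"; returns (picture, depth): 480x640x3 uint8, red, green, blue; 480x640 float32, m along the optical axis (not along the pixel's ray), 0 where there is no reading.
- camera_params(name): a dict with "mtx" (3x3 intrinsics, pixels), "rvec" (rotation vector, rad) and "tvec" (3), from world to camera coordinates, as OpenCV has them. Camera axes: x right, y down, z forward; pixel columns grow to the right and rows downward; lengths in m; the calibration is good to about 2 mm. A picture is of the moment at which its call begins. camera_params takes no time and is no camera call.
- bot.job_done(): hands the job in; it is judged then, once.
The state is a dict: "time": time; "q": joint angles; "qd": joint speeds; "joint_efforts": joint torques, N m; "ee_pos": TCP position; "tcp_rot": TCP orientation; "wrist_force": force on the tool from outside, world axes, zero at the start; "torque": the same for the moment, N m; "opening": finger opening in m; "grasp_force": force on a finger pad.
Only numpy, scipy, OpenCV 4.12 (cv2) and the standard library are available. Lean on these libraries where they do the work, as an engineer would, in place of code of your own. Each camera call takes 0.05 s, during which the arm holds its last target. There are 200 camera calls.

### The job

Clear the two watch-parts cases out of the wooden rack and sort them by lid colour: the blue-lidded case into the slim drawer with the blue floor, the green-lidded case into the drawer with the green floor, each lying flat on the drawer's floor with its lid up. They hold delicate parts, so set them down gently and never let them drop or topple, and leave the blower, the bench block and the movement cover where they are.

Things in the scene. Friction and masses are not known exactly. Their poses are not given: they have to be found in the camera images.
- case_blue: Closed watch-parts case, white base, blue lid: 64 mm long (its x), 36 wide (y), 32 tall (z), about 90 g, straight sides, both ends alike. Origin: centre of its underside, z up through the lid. Starts in either place in the rack, its ends about 5 mm from the rack's cheeks, so there only its long sides can be gripped.
- case_green: Closed watch-parts case, white base, green lid: 64 mm long (its x), 36 wide (y), 32 tall (z), about 90 g, straight sides, both ends alike. Origin: centre of its underside, z up through the lid. Starts in either place in the rack, its ends about 5 mm from the rack's cheeks, so there only its long sides can be gripped.
- drawer_blue: Slim dark-wood open-topped drawer, fixed, floor and front (-x) tab blue, brass knob; on either side of the desk. Outside 162 (x) x 60 (y) x 50 mm high, walls 6, floor 5, so inside 150 x 48, 45 deep. Origin: centre of its underside. A case fits lengthways only; fingers have no room beside its long sides, only beyond its two ends.
- drawer_green: Slim dark-wood open-topped drawer, fixed, floor and front (-x) tab green, brass knob; on either side of the desk. Outside 162 (x) x 60 (y) x 50 mm high, walls 6, floor 5, so inside 150 x 48, 45 deep. Origin: centre of its underside. A case fits lengthways only; fingers have no room beside its long sides, only beyond its two ends.
- rack: Brown wooden rack, fixed. Floor 90 (x) x 220 (y) x 6 mm thick; an 8 mm cheek along each 220 mm side, top 40 mm above the desk, 74 mm between them. The cases lie on its floor side by side, lengths along x, about 98 mm apart in y. The cheeks keep fingers off the cases' ends; the desk on the robot's side is free for putting a case down. Origin: centre of its underside.
- blower: Orange silicone dust blower, loose, standing on its flat base with its nozzle up, 62 mm across, 112 mm tall, on the robot's side of the right-hand (-y) drawer. Origin: centre of its base. Leave it alone.
- bench_block: Steel bench block, loose, 62 x 62 x 28 mm, on the robot's side of the left-hand (+y) drawer. Origin: centre of its underside. Leave it alone.
- movement_cover: Clear acrylic movement cover with a small knob, loose, 76 mm across, 56 mm tall, beyond the rack. Origin: centre of its underside. Leave it alone.

How it is judged (in metres and radians):
At the end, for the whole second after the job is handed in: Each case lies in the drawer with the floor of its lid's colour: origin within 46 mm lengthways and 13 mm sideways of the drawer's centre, 1 to 9 mm above the drawer's origin (floor at 5 mm), lid up, level within 0.12 rad, at rest (under 0.02 m/s) (x of case_blue in the frame of drawer_blue between -0.046 and 0.046 m and y of case_blue in the frame of drawer_blue between -0.013 and 0.013 m and z of case_blue in the frame of drawer_blue between 0.001 and 0.009 m and angle between each of case_blue, case_green's own z axis and vertical below 0.12 rad and linear speed of each of case_blue, case_green below 0.02 m/s and x of case_green in the frame of drawer_green between -0.046 and 0.046 m and y of case_green in the frame of drawer_green between -0.013 and 0.013 m and z of case_green in the frame of drawer_green between 0.001 and 0.009 m); the robot touches nothing.
It fails at once if the blue-lidded case is dropped, tossed or let topple (moving faster than 0.35 m/s, or turning faster than 6 rad/s, while not held by the fingers) (contact force between the fingers and case_blue below 0.05 N and (linear speed of case_blue above 0.35 m/s or angular speed of case_blue above 6 rad/s)).
It fails at once if the green-lidded case is dropped, tossed or let topple (moving faster than 0.35 m/s, or turning faster than 6 rad/s, while not held by the fingers) (contact force between the fingers and case_green below 0.05 N and (linear speed of case_green above 0.35 m/s or angular speed of case_green above 6 rad/s)).
It fails at once if the blower is moved more than 20 mm or tipped over (distance of blower from where it was at the start of the episode above 0.02 m or angle between blower's own z axis and vertical above 0.4 rad).
It fails at once if the steel bench block is moved more than 20 mm or tipped over (distance of bench_block from where it was at the start of the episode above 0.02 m or angle between bench_block's own z axis and vertical above 0.4 rad).
It fails at once if the movement cover is moved more than 20 mm or tipped over (distance of movement_cover from where it was at the start of the episode above 0.02 m or angle between movement_cover's own z axis and vertical above 0.4 rad).
It also fails if it takes over 72 s, if anything falls off the work surface, if the arm or the gripper's body presses on something with over 40 N, if the wrist force passes 120 N, or if a joint passes its speed limit or range.

## Working session

There is one attempt and no reset: what is moved stays moved. The work goes in short steps, Python scripts to look and compute and a tool call to move; the robot and the scene stay as the last step left them, time stands still between calls to the robot, and variables do not carry over. Pictures are saved under pics/ and viewed, at most 10 in all, crops included, and the job is handed in when it is done.

Besides the shell and the picture viewer there is one more tool, called after "Request:" as a command line: name --argument value ..., lists and objects as JSON in quotes. apply_moves: Moves the arm, as the interface text tells. Its arguments: {"type":"object","properties":{"motion":{"type":"array","items":{"type":"object","properties":{"jaw":{"type":"number"},"xyz":{"type":"array","items":{"type":"number"}},"twist":{"type":"number"}}}},"grip_force":{"type":"number"}},"required":["motion"]}

```bash
mkdir -p pics; ls
cat > h.py <<'E'
import numpy as np, cv2
from workcell import sensors, camera, camera_params, bot
def pts(name, d):
    p=camera_params(name);K=np.array(p["mtx"]);R=cv2.Rodrigues(np.array(p["rvec"],float))[0];t=np.array(p["tvec"],float).ravel()
    v,u=np.mgrid[:480,:640]
    c=np.stack([(u-K[0,2])/K[0,0]*d,(v-K[1,2])/K[1,1]*d,d],-1)
    return (c-t)@R
E
python3 - <<'E'
from h import *
for n in("scene","top"):
    im,d=camera(n);cv2.imwrite(f"pics/{n}0.png",im[:,:,::-1]);np.savez(n+"0.npz",im=im,d=d)
    p=camera_params(n);R=cv2.Rodrigues(np.array(p["rvec"],float))[0];print(n,-R.T@np.array(p["tvec"]).ravel(),R[2],p["mtx"])
print(sensors.get_obs(),bot.tcp_to_tips)
E
```

```text
pics
scene [ 1.16880954 -0.49859098  0.77672035] [-0.57911424  0.45756847 -0.67472794] [[498.41229546   0.         331.53049607]
 [  0.         498.41229546 236.30457214]
 [  0.           0.           1.        ]]
top [ 0.42136219 -0.0101444   1.1520742 ] [ 0.10575261  0.01636931 -0.99425773] [[496.91619678   0.         322.37252257]
 [  0.         496.91619678 247.14014213]
 [  0.           0.           1.        ]]
{'time': 0.1, 'q': array([-6.73225389e+01,  5.00952177e+00,  1.00376707e+01,  9.50980558e+01,
       -6.54263974e-05,  9.00006724e+01]), 'qd': array([ 0.08066257, -0.12972849,  0.2646089 , -0.00531667, -0.01934353,
        0.0327049 ]), 'joint_efforts': array([ 6.41893757e-05, -5.21560299e+01,  4.65655160e+01,  1.60016032e-02,
        3.70498879e-05, -3.98808922e-06]), 'ee_pos': array([ 0.21197909, -0.50731359,  0.24762699]), 'tcp_rot': array([-1.79930093e+02,  6.62467567e-05,  2.26767888e+01]), 'wrist_force': array([-0.1381809 ,  0.38900259, -0.49231367]), 'torque': array([-0.02292487,  0.01834155,  0.02451851]), 'grasp_force': 0.0, 'opening': 0.0856083228933055} 0.017
```

View pics/scene0.png

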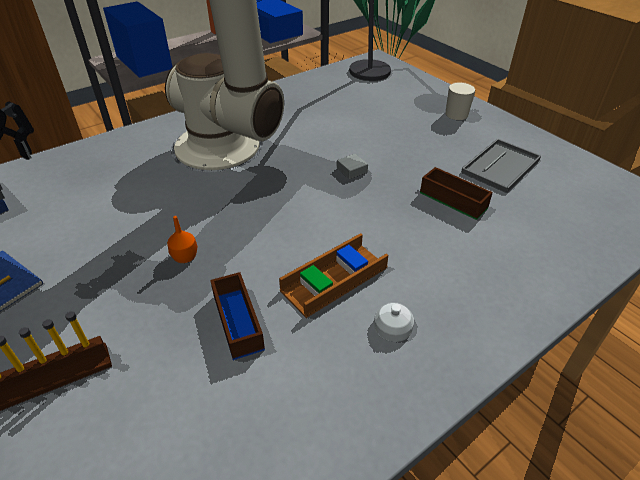

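View pics/top0.png

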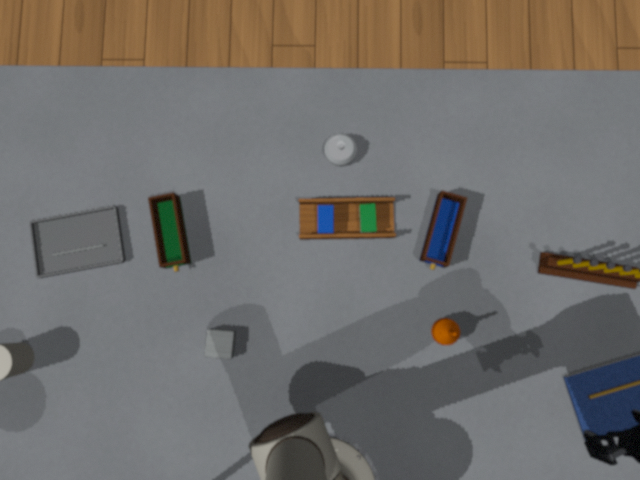

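The scene view shows the rack at about (335,275), with blue at (352,258) and green at (316,278). The blue drawer is at (238,315), the green drawer at (456,192) and the blower at (182,247). In the top view, the blue case is at (326,219), green at (368,217), the green drawer at (169,230), the blue drawer at (443,229), the bench block at (220,343) and the cover at (340,150).

```bash
cat > meas.py <<'E'
from h import *
def load(n): z=np.load(n+"0.npz"); return z["im"],z["d"]
def ray(n,u,v):
    p=camera_params(n);K=np.array(p["mtx"]);R=cv2.Rodrigues(np.array(p["rvec"],float))[0];t=np.array(p["tvec"],float).ravel()
    return -R.T@t, R.T@np.array([(u-K[0,2])/K[0,0],(v-K[1,2])/K[1,1],1])
def tri(a,b):
    A=[];B=[]
    for o,r in(a,b):
        r=r/np.linalg.norm(r);P=np.eye(3)-np.outer(r,r);A.append(P);B.append(P@o)
    x=np.linalg.solve(sum(A),sum(B));return x,[round(1e3*np.linalg.norm(P@x-q),1) for P,q in zip(A,B)]
def rect(P):
    r=cv2.minAreaRect((P[:,:2]*1000).astype(np.float32));return np.round(r[0],1),np.round(r[1],1),round(r[2],1)
if __name__=="__main__":
    D={n:load(n) for n in("scene","top")}; W={n:pts(n,D[n][1]) for n in D}
    H={n:cv2.cvtColor(D[n][0],cv2.COLOR_RGB2HSV) for n in D}
    box={"scene":{"blue":(330,240,375,275),"green":(295,258,335,295)},"top":{"blue":(312,200,340,238),"green":(354,198,384,236)}}
    for c,(lo,hi) in {"blue":(100,130),"green":(50,85)}.items():
        rays=[]
        for n in D:
            m=cv2.inRange(H[n],(lo,120,60),(hi,255,255));k=np.zeros_like(m);x0,y0,x1,y1=box[n][c];k[y0:y1,x0:x1]=255;m&=k
            M=cv2.moments(m,True);u,v=M["m10"]/M["m00"],M["m01"]/M["m00"];rays.append(ray(n,u,v))
            P=W[n][(m>0)&(D[n][1]>0)]
            o,_=rays[-1];ys,xs=np.nonzero(m);Q=[]
            for x,y in zip(xs,ys):
                _,r=ray(n,x,y);Q.append(o+r*(0.038-o[2])/r[2])
            print(c,n,M["m00"],(u,v),"med z",np.median(P[:,2]),"mean",P.mean(0).round(4),rect(np.array(Q)))
        print(c,"tri",tri(*rays))
    reg={"drawer_green":(0.30,0.60,0.25,0.45),"drawer_blue":(0.30,0.60,-0.35,-0.15),"rack":(0.33,0.55,-0.14,0.12)}
    for k,(a,b,c,d) in reg.items():
        zz=(0.043,0.057) if "dr" in k else (0.034,0.046)
        for n in D:
            X=W[n];w=(D[n][1]>0)&(X[...,0]>a)&(X[...,0]<b)&(X[...,1]>c)&(X[...,1]<d)&(X[...,2]>zz[0])&(X[...,2]<zz[1])
            if k=="rack": w&=~((H[n][...,0]>50)&(H[n][...,0]<130)&(H[n][...,1]>60))
            P=X[w];print(k,n,len(P),rect(P),"medz",np.median(P[:,2]))
    for n in D:
        X=W[n];w=(D[n][1]>0)&(X[...,0]>0.25)&(X[...,0]<.6)&(abs(X[...,1])<.3)&(abs(X[...,2])<.015);print("desk",np.median(X[w][:,2]),X[w][:,2].std())
    for k,(u,v) in {"blower":(446,331),"block":(220,343),"cover":(340,150)}.items(): print(k,W["top"][v,u])
E
python3 meas.py
```

```text
blue scene 455.0 (351.65274725274725, 257.3296703296703) med z 0.036946855207113764 mean [ 0.6102 -0.002   0.036 ] (array([611.1,  -3.2]), array([70.8, 41.6]), 0.6)
blue top 423.0 (325.0921985815603, 218.50827423167848) med z 0.038083435147025904 mean [0.6054 0.0031 0.0381] (array([605.4,   2.1]), array([62.1, 34.1]), 0.9)
blue tri (array([0.60617244, 0.0025705 , 0.02997163]), [np.float64(0.7), np.float64(0.7)])
green scene 418.0 (315.79425837320576, 277.3205741626794) med z 0.03714306896850951 mean [ 0.6122 -0.097   0.037 ] (array([612.7, -99.4]), array([64.5, 39.8]), 1.8)
green top 432.0 (368.00925925925924, 217.19444444444446) med z 0.037856803764760937 mean [ 0.6097 -0.0942  0.0372] (array([609.8, -94. ]), array([64.9, 34.3]), 3.1)
green tri (array([ 0.61004241, -0.09485317,  0.03363401]), [np.float64(0.4), np.float64(0.4)])
drawer_green scene 314 (array([550.6, 351.4]), array([110.1,  67.6]), 10.8) medz 0.04764158882530773
drawer_green top 413 (array([550. , 354.5]), array([113.8,  62. ]), 12.3) medz 0.04986573175007996
drawer_blue scene 634 (array([ 468.6, -259.1]), array([ 81.4, 262. ]), 89.6) medz 0.04921455721826451
drawer_blue top 670 (array([ 471.2, -270.3]), array([268.8, 147.5]), 21.6) medz 0.04961573017574418
rack scene 0 (array([0., 0.]), array([0., 0.]), 0.0) medz nan
rack top 0 (array([0., 0.]), array([0., 0.]), 0.0) medz nan
desk -0.0005976953417291868 0.0024967100015289407
desk 0.00022469310092459468 0.0024807203154433256
blower [ 0.35913285 -0.26110118  0.06584496]
block [0.32227932 0.23377145 0.02879287]
cover [ 0.76594007 -0.02893793  0.0357521 ]
  return _methods._mean(a, axis=axis, dtype=dtype,
  ret = ret.dtype.type(ret / rcount)
```

```bash
sed -i 's/reg={.*/reg={"drawer_green":(0.45,0.72,0.25,0.47),"drawer_blue":(0.45,0.72,-0.36,-0.18),"rack":(0.52,0.70,-0.17,0.10)}/' meas.py
cat >> meas.py <<'E'
    for c,lo,hi,k in(("g",50,85,"drawer_green"),("b",100,130,"drawer_blue")):
        a,b,cc,d=reg[k]
        for n in D:
            X=W[n];w=(D[n][1]>0)&(X[...,0]>a)&(X[...,0]<b)&(X[...,1]>cc)&(X[...,1]<d)&(H[n][...,0]>lo)&(H[n][...,0]<hi)&(H[n][...,1]>120)&(X[...,2]<.02)
            print(c,"floor",n,rect(X[w]),np.median(X[w][:,2]))
    # rim corners in 3D seen in both views, percentiles
    X=np.concatenate([W[n][D[n][1]>0] for n in D])
    for k in("drawer_green","drawer_blue"):
        a,b,cc,d=reg[k];P=X[(X[:,0]>a)&(X[:,0]<b)&(X[:,1]>cc)&(X[:,1]<d)&(X[:,2]>.046)&(X[:,2]<.054)];print(k,"both",rect(P))
E
python3 meas.py | tail -19
```

```text
blue scene 455.0 (351.65274725274725, 257.3296703296703) med z 0.036946855207113764 mean [ 0.6102 -0.002   0.036 ] (array([611.1,  -3.2]), array([70.8, 41.6]), 0.6)
blue top 423.0 (325.0921985815603, 218.50827423167848) med z 0.038083435147025904 mean [0.6054 0.0031 0.0381] (array([605.4,   2.1]), array([62.1, 34.1]), 0.9)
blue tri (array([0.60617244, 0.0025705 , 0.02997163]), [np.float64(0.7), np.float64(0.7)])Traceback (most recent call last):
  File "meas.py", line 25, in <module>
    _,r=ray(n,x,y);Q.append(o+r*(0.038-o[2])/r[2])
        ~~~^^^^^^^
  File "meas.py", line 4, in ray
    p=camera_params(n);K=np.array(p["mtx"]);R=cv2.Rodrigues(np.array(p["rvec"],float))[0];t=np.array(p["tvec"],float).ravel()
ValueError: time passes only in moves, steps and waits
```

```bash
sed -i 's/^from workcell.*/from workcell import sensors, camera, bot\nimport workcell, functools\ncamera_params=functools.lru_cache(None)(workcell.camera_params)/' h.py; python3 meas.py | tail -17
```

```text
drawer_green scene 524 (array([576.9, 356.7]), array([164.5,  68.4]), 11.6) medz 0.04778548691016268
drawer_green top 661 (array([574.3, 359.8]), array([163.8,  62.2]), 12.1) medz 0.049694850883306746
drawer_blue scene 741 (array([ 589.4, -267.5]), array([ 60.3, 166.5]), 74.6) medz 0.049067644339858954
drawer_blue top 604 (array([ 585.7, -265.1]), array([ 61.3, 163. ]), 74.6) medz 0.049336099444038564
rack scene 806 (array([612.3, -48.7]), array([ 92.6, 221.9]), 1.7) medz 0.03839346305828699
rack top 720 (array([608.5, -45.8]), array([ 91. , 216.7]), 1.5) medz 0.03955114557188803
desk -0.0005976953417291868 0.0024967100015289407
desk 0.00022469310092459468 0.0024807203154433256
blower [ 0.35913285 -0.26110118  0.06584496]
block [0.32227932 0.23377145 0.02879287]
cover [ 0.76594007 -0.02893793  0.0357521 ]
g floor scene (array([590., 334.]), array([170.1,  51.5]), 30.2) 0.0020618874600610115
g floor top (array([577.2, 368. ]), array([142.4,  36.1]), 12.1) 0.0052858846097483154
b floor scene (array([ 591.2, -268.8]), array([ 59. , 159.5]), 74.8) 0.004377115666955853
b floor top (array([ 589.4, -270.8]), array([ 42.2, 142.8]), 74.5) 0.004903856841405297
drawer_green both (array([575.9, 357.8]), array([165.8,  66.9]), 12.3)
drawer_blue both (array([ 588.2, -266.3]), array([ 61.9, 168. ]), 74.5)
```

Request:
apply_moves --motion '[{"jaw": 1, "xyz": [50, -28, 0], "twist": 0.07}, {"jaw": 1, "xyz": [102, -57, 0], "twist": 0.15}, {"jaw": 1, "xyz": [153, -86, 0], "twist": 0.22}, {"jaw": 1, "xyz": [204, -115, 0], "twist": 0.3}, {"jaw": 1, "xyz": [255, -144, 0], "twist": 0.368}]' --grip_force 40

```text
time: 0.72
ee_pos: [0.3926, -0.2746, 0.2481]
tcp_rot: [-180.0, 0.0, 1.4]
wrist_force: [1.3, -0.8, -0.6]
opening: 0.0853
grasp_force: 0.0
```

```bash
cat > go.py <<'E'
from h import *
import sys
def rel(x,y,z,yaw):
    o=sensors.get_obs();p=np.array(o["ee_pos"]);a=np.radians(o["tcp_rot"][2]);d=(np.array([x,y,z])-p)*1000
    c,s=np.cos(a),np.sin(a);tw=(o["tcp_rot"][2]-yaw+180)%360-180
    print("t",round(o["time"],2),"pos",p.round(4),"rot",np.round(o["tcp_rot"],2),"open",round(o["opening"],4),"F",o["grasp_force"],np.round(o["wrist_force"],1))
    print("shift",np.round([c*d[0]+s*d[1],s*d[0]-c*d[1],-d[2]],1),"twist",round(np.radians(tw),3),"len",round(np.linalg.norm(d)))
if len(sys.argv)>4: rel(*map(float,sys.argv[1:5]))
E
python3 go.py .607 .001 .15 1.6
```

```text
t 0.72 pos [ 0.3926 -0.2746  0.2481] rot [-180.      0.      1.44] open 0.0853 F 0.0 [ 1.3 -0.8 -0.6]
shift [ 221.3 -270.1   98.1] twist -0.003 len 363
```

Request:
apply_moves --motion '[{"jaw": 1, "xyz": [38, -46, 2]}, {"jaw": 1, "xyz": [76, -92, 4]}, {"jaw": 1, "xyz": [114, -138, 10]}, {"jaw": 1, "xyz": [152, -184, 20]}, {"jaw": 1, "xyz": [190, -230, 35]}]'

```text
validation failed for argument at $.mo...
```

```bash
python3 go.py .607 .001 .10 1.6
```

```text
t 0.72 pos [ 0.3926 -0.2746  0.2481] rot [-180.      0.      1.44] open 0.0853 F 0.0 [ 1.3 -0.8 -0.6]
shift [ 221.3 -270.1  148.1] twist -0.003 len 379
```

Twist has to be given in every row.

Request:
apply_moves --motion '[{"jaw": 1, "xyz": [38, -46, 2], "twist": 0}, {"jaw": 1, "xyz": [76, -92, 4], "twist": 0}, {"jaw": 1, "xyz": [114, -138, 10], "twist": 0}, {"jaw": 1, "xyz": [152, -184, 20], "twist": 0}, {"jaw": 1, "xyz": [190, -230, 35], "twist": 0}]' --grip_force 40

```text
time: 1.35
ee_pos: [0.5764, -0.0393, 0.213]
tcp_rot: [180.0, -0.0, 1.6]
wrist_force: [0.8, -0.5, 0.0]
opening: 0.0851
grasp_force: 0.0
```

```bash
python3 go.py .607 .001 .10 1.6
```

```text
t 1.35 pos [ 0.5764 -0.0393  0.213 ] rot [ 1.7999e+02 -3.0000e-02  1.6000e+00] open 0.0851 F 0.0 [ 0.8 -0.5  0. ]
shift [ 31.7 -39.4 113. ] twist 0.0 len 124
```

Request:
apply_moves --motion '[{"jaw": 1, "xyz": [14, -18, 45], "twist": 0}, {"jaw": 1, "xyz": [31, -39, 90], "twist": 0}, {"jaw": 1, "xyz": [31, -39, 125], "twist": 0}, {"jaw": 1, "xyz": [31, -39, 145], "twist": 0}, {"jaw": 1, "xyz": [31, -39, 145], "twist": 0}]'

```text
time: 1.98
ee_pos: [0.604, -0.0012, 0.0662]
tcp_rot: [-180.0, 0.2, 1.6]
wrist_force: [-0.1, 0.5, -0.0]
opening: 0.0851
grasp_force: 0.0
```

```bash
python3 go.py .607 .001 .026 1.6
python3 - <<'E'
from h import *
im,d=camera("scene");cv2.imwrite("pics/s1.png",cv2.resize(im[180:340,240:450,::-1],None,fx=3,fy=3))
E
```

```text
t 1.98 pos [ 0.604  -0.0012  0.0662] rot [-179.99    0.22    1.6 ] open 0.0851 F 0.0 [-0.1  0.5 -0. ]
shift [ 3.1 -2.1 40.2] twist 0.0 len 40
```

View pics/s1.png

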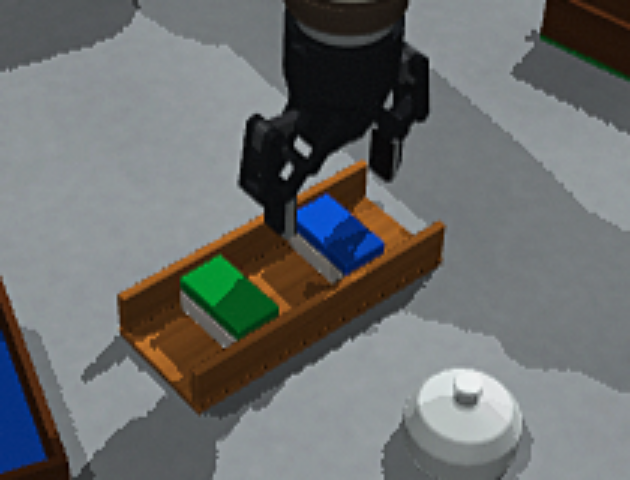

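The crop shows the two open fingers, at (280,215) and (385,160), on either side of the blue case at (338,235). They clear the green case and both cheeks.

Request:
apply_moves --motion '[{"jaw": 1, "xyz": [3, -2, 14], "twist": 0}, {"jaw": 1, "xyz": [3, -2, 26], "twist": 0}, {"jaw": 1, "xyz": [3, -2, 36], "twist": 0}, {"jaw": 1, "xyz": [3, -2, 40], "twist": 0}, {"jaw": 0.2, "xyz": [3, -2, 40], "twist": 0}]' --grip_force 30

```text
time: 2.65
ee_pos: [0.608, 0.0008, 0.028]
tcp_rot: [-180.0, 0.0, 1.6]
wrist_force: [-0.1, 0.4, 0.7]
opening: 0.0699
grasp_force: 0.0
```

Request:
apply_moves --motion '[{"jaw": 0, "xyz": [0, 0, 0], "twist": 0}, {"jaw": -0.2, "xyz": [0, 0, 0], "twist": 0}, {"jaw": -0.4, "xyz": [0, 0, 0], "twist": 0}, {"jaw": -0.6, "xyz": [0, 0, 0], "twist": 0}, {"jaw": -0.6, "xyz": [0, 0, 0], "twist": 0}]'

```text
time: 3.28
ee_pos: [0.6086, 0.0008, 0.0289]
tcp_rot: [180.0, -0.1, 1.6]
wrist_force: [-1.0, -0.8, 5.0]
opening: 0.0354
grasp_force: 31.6
```

Request:
apply_moves --motion '[{"jaw": -0.6, "xyz": [0, 0, 0], "twist": 0}, {"jaw": -0.6, "xyz": [0, 0, 0], "twist": 0}]'

```text
time: 3.52
ee_pos: [0.6085, 0.0008, 0.0289]
tcp_rot: [180.0, -0.1, 1.6]
wrist_force: [0.0, 0.1, 6.1]
opening: 0.0354
grasp_force: 31.6
```

Request:
apply_moves --motion '[{"jaw": -0.6, "xyz": [0, 0, -6], "twist": 0}, {"jaw": -0.6, "xyz": [0, 0, -25], "twist": 0}, {"jaw": -0.6, "xyz": [0, 0, -55], "twist": 0}, {"jaw": -0.6, "xyz": [-15, 0, -75], "twist": 0}, {"jaw": -0.6, "xyz": [-50, 0, -80], "twist": 0}]'

```text
time: 4.15
ee_pos: [0.5591, -0.0005, 0.1109]
tcp_rot: [180.0, -0.2, 1.6]
wrist_force: [-0.6, -0.3, -1.0]
opening: 0.0357
grasp_force: 30.9
```

Request:
apply_moves --motion '[{"jaw": -0.6, "xyz": [-35, 0, 0], "twist": 0}, {"jaw": -0.6, "xyz": [-75, 0, 0], "twist": 0}, {"jaw": -0.6, "xyz": [-100, 0, 20], "twist": 0}, {"jaw": -0.6, "xyz": [-106, 0, 50], "twist": 0}, {"jaw": -0.6, "xyz": [-106, 0, 66], "twist": 0}]'

```text
time: 4.78
ee_pos: [0.4518, -0.0035, 0.0422]
tcp_rot: [-180.0, -0.0, 1.6]
wrist_force: [0.8, -0.5, -0.8]
opening: 0.0359
grasp_force: 30.9
```

```bash
python3 go.py .45 .001 .024 1.6
```

```text
t 4.78 pos [ 0.4518 -0.0035  0.0422] rot [-1.80e+02 -1.00e-02  1.59e+00] open 0.0359 F 30.92191457748413 [ 0.8 -0.5 -0.8]
shift [-1.7 -4.6 18.2] twist -0.0 len 19
```

Request:
apply_moves --motion '[{"jaw": -0.6, "xyz": [0, 0, 6], "twist": 0}, {"jaw": -0.6, "xyz": [0, 0, 11], "twist": 0}, {"jaw": -0.6, "xyz": [0, 0, 15], "twist": 0}, {"jaw": -0.6, "xyz": [0, 0, 17], "twist": 0}, {"jaw": -0.6, "xyz": [0, 0, 17], "twist": 0}]'

```text
time: 5.4
ee_pos: [0.4523, -0.0035, 0.0253]
tcp_rot: [180.0, 0.0, 1.6]
wrist_force: [-1.0, -0.4, -0.9]
opening: 0.0353
grasp_force: 30.9
```

Request:
apply_moves --motion '[{"jaw": -0.6, "xyz": [0, 0, 1], "twist": 0}, {"jaw": -0.6, "xyz": [0, 0, 2], "twist": 0}, {"jaw": -0.6, "xyz": [0, 0, 2], "twist": 0}]'

```text
time: 5.78
ee_pos: [0.4522, -0.0035, 0.0232]
tcp_rot: [180.0, 0.0, 1.6]
wrist_force: [-0.0, -0.2, -0.9]
opening: 0.0352
grasp_force: 30.9
```

Request:
apply_moves --motion '[{"jaw": -0.6, "xyz": [0, 0, 0.7], "twist": 0}, {"jaw": -0.6, "xyz": [0, 0, 0.7], "twist": 0}]'

```text
time: 6.02
ee_pos: [0.4523, -0.0035, 0.0229]
tcp_rot: [180.0, -0.0, 1.6]
wrist_force: [-2.2, 0.9, 2.9]
opening: 0.0355
grasp_force: 31.3
```

Request:
apply_moves --motion '[{"jaw": 0, "xyz": [0, 0, 0], "twist": 0}, {"jaw": 0.5, "xyz": [0, 0, 0], "twist": 0}, {"jaw": 1, "xyz": [0, 0, 0], "twist": 0}, {"jaw": 1, "xyz": [0, 0, -20], "twist": 0}, {"jaw": 1, "xyz": [0, 0, -60], "twist": 0}]'

```text
time: 6.65
ee_pos: [0.4512, -0.0035, 0.0819]
tcp_rot: [-180.0, 0.2, 1.6]
wrist_force: [0.5, -0.1, 0.4]
opening: 0.0854
grasp_force: 0.0
```

Request:
apply_moves --motion '[{"jaw": 1, "xyz": [0, 0, 0], "twist": -0.17}, {"jaw": 1, "xyz": [0, 0, 0], "twist": -0.34}, {"jaw": 1, "xyz": [0, 0, 0], "twist": -0.51}, {"jaw": 1, "xyz": [0, 0, 0], "twist": -0.68}, {"jaw": 1, "xyz": [0, 0, 0], "twist": -0.85}]'

```text
time: 7.28
ee_pos: [0.4522, -0.0035, 0.0825]
tcp_rot: [-180.0, 0.0, 50.6]
wrist_force: [0.2, -0.1, -0.5]
opening: 0.0856
grasp_force: 0.0
```

Request:
apply_moves --motion '[{"jaw": 1, "xyz": [0, 0, 0], "twist": -0.17}, {"jaw": 1, "xyz": [0, 0, 0], "twist": -0.34}, {"jaw": 1, "xyz": [0, 0, 0], "twist": -0.51}, {"jaw": 1, "xyz": [0, 0, 0], "twist": -0.68}, {"jaw": 1, "xyz": [0, 0, 0], "twist": -0.721}]'

```text
time: 7.9
ee_pos: [0.4523, -0.0035, 0.0826]
tcp_rot: [180.0, -0.0, 91.8]
wrist_force: [-0.6, -0.1, 0.3]
opening: 0.0854
grasp_force: 0.0
```

```bash
python3 go.py .452 -.0035 .021 91.6
python3 - <<'E'
from h import *
for n in("scene","top"):
    im,d=camera(n);np.savez(n+"1.npz",im=im,d=d);H=cv2.cvtColor(im,cv2.COLOR_RGB2HSV);X=pts(n,d)
    w=(d>0)&(X[...,0]>.38)&(X[...,0]<.52)&(abs(X[...,1])<.08)&(X[...,2]<.045)&(X[...,2]>.01)&(H[...,0]>100)&(H[...,0]<130)&(H[...,1]>120)
    P=X[w];print(n,len(P),P.min(0),P.max(0),cv2.minAreaRect((P[:,:2]*1000).astype(np.float32)))
    if n=="scene":cv2.imwrite("pics/s2.png",cv2.resize(im[130:290,220:430,::-1],None,fx=3,fy=3))
E
```

```text
t 7.9 pos [ 0.4523 -0.0035  0.0826] rot [180.    -0.    91.79] open 0.0854 F 0.0 [-0.6 -0.1  0.3]
shift [ 0.  -0.3 61.6] twist 0.003 len 62
scene 355 [ 0.416788   -0.02447975  0.02118254] [0.48626426 0.01437357 0.03463729] ((451.4939270019531, -5.193479537963867), (69.42109680175781, 38.697547912597656), 0.4405706226825714)Traceback (most recent call last):
  File "<stdin>", line 5, in <module>
    return umr_minimum(a, axis, None, out, keepdims, initial, where)
ValueError: zero-size array to reduction operation minimum which has no identity
```

View pics/s2.png

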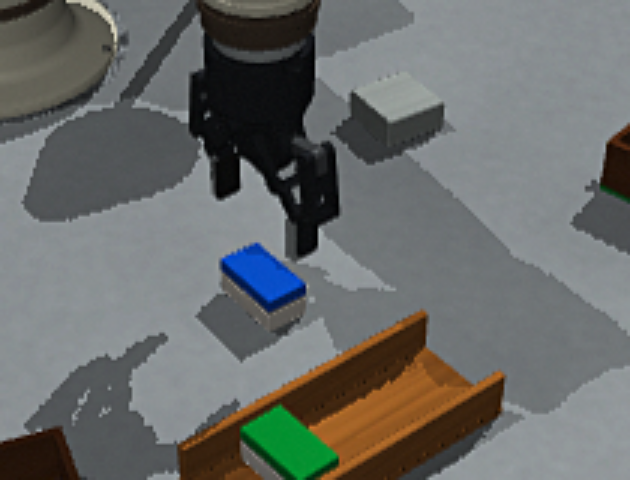

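The crop shows the blue case lying flat on the desk at (263,280), lid up. The open fingers are above it, one beyond each end.

Request:
apply_moves --motion '[{"jaw": 1, "xyz": [0, -2, 20], "twist": 0}, {"jaw": 1, "xyz": [0, -2, 40], "twist": 0}, {"jaw": 1, "xyz": [0, -2, 55], "twist": 0}, {"jaw": 1, "xyz": [0, -2, 61], "twist": 0}, {"jaw": 1, "xyz": [0, -2, 61], "twist": 0}]'

```text
time: 8.62
ee_pos: [0.4502, -0.0036, 0.0215]
tcp_rot: [-180.0, 0.0, 91.6]
wrist_force: [-0.0, -0.8, 0.4]
opening: 0.085
grasp_force: 0.0
```

Request:
apply_moves --motion '[{"jaw": 0.8, "xyz": [0, 0, 0], "twist": 0}, {"jaw": 0.6, "xyz": [0, 0, 0], "twist": 0}, {"jaw": 0.4, "xyz": [0, 0, 0], "twist": 0}, {"jaw": 0.2, "xyz": [0, 0, 0], "twist": 0}, {"jaw": 0.1, "xyz": [0, 0, 0], "twist": 0}]'

```text
time: 9.25
ee_pos: [0.4506, -0.0036, 0.0223]
tcp_rot: [179.9, 0.0, 91.6]
wrist_force: [-0.5, 0.5, 4.9]
opening: 0.0636
grasp_force: 33.6
```

```bash
python3 go.py .5873 -.2665 .12 74.6
```

```text
t 9.25 pos [ 0.4506 -0.0036  0.0223] rot [179.94   0.    91.6 ] open 0.0636 F 33.612213134765625 [-0.5  0.5  4.9]
shift [-266.6  129.3  -97.7] twist 0.297 len 312
```

Request:
apply_moves --motion '[{"jaw": 0.1, "xyz": [0, 0, -8], "twist": 0}, {"jaw": 0.1, "xyz": [0, 0, -35], "twist": 0}, {"jaw": 0.1, "xyz": [-10, 5, -75], "twist": 0}, {"jaw": 0.1, "xyz": [-40, 19, -98], "twist": 0.06}, {"jaw": 0.1, "xyz": [-90, 44, -98], "twist": 0.12}]'

```text
time: 9.88
ee_pos: [0.4982, -0.0926, 0.1225]
tcp_rot: [179.8, 0.0, 84.7]
wrist_force: [0.6, 0.9, -1.8]
opening: 0.0631
grasp_force: 33.4
```

```bash
python3 go.py .5873 -.2665 .12 74.6
```

```text
t 9.88 pos [ 0.4982 -0.0926  0.1225] rot [179.75   0.    84.75] open 0.0631 F 33.42467129230499 [ 0.6  0.9 -1.8]
shift [-165.   104.6    2.5] twist 0.177 len 195
```

Request:
apply_moves --motion '[{"jaw": 0.1, "xyz": [-43, 27, 0], "twist": 0.05}, {"jaw": 0.1, "xyz": [-86, 54, 0], "twist": 0.1}, {"jaw": 0.1, "xyz": [-129, 82, 0], "twist": 0.15}, {"jaw": 0.1, "xyz": [-164, 104, 0], "twist": 0.177}, {"jaw": 0.1, "xyz": [-164, 104, 0], "twist": 0.177}]'

```text
time: 10.5
ee_pos: [0.5856, -0.2674, 0.1185]
tcp_rot: [-179.9, 0.0, 74.4]
wrist_force: [-0.5, 0.3, -0.9]
opening: 0.0633
grasp_force: 33.6
```

```bash
cat > look.py <<'E'
from h import *
import sys
x0,x1,y0,y1=map(float,sys.argv[2:6]);tag=sys.argv[1];lo,hi=map(int,sys.argv[6:8])
def R(P):
    c,s,a=cv2.minAreaRect((P[:,:2]*1000).astype(np.float32))
    if s[1]>s[0]: a-=90
    return np.round(c,1),np.round(sorted(s),1),round(a,1)
for n in("scene","top"):
    im,d=camera(n);H=cv2.cvtColor(im,cv2.COLOR_RGB2HSV);X=pts(n,d)
    r=(d>0)&(X[...,0]>x0)&(X[...,0]<x1)&(X[...,1]>y0)&(X[...,1]<y1);c=(H[...,0]>lo)&(H[...,0]<hi)&(H[...,1]>120)
    zs=float(sys.argv[8]);P=X[r&c&(X[...,2]>zs-.006)&(X[...,2]<zs+.006)]
    if len(P)>5: print(n,"lid",len(P),R(P),"z",np.median(P[:,2]).round(4))
    Q=X[r&~c&(X[...,2]>.044)&(X[...,2]<.056)];
    if len(Q)>5: print(n,"rim",R(Q))
    cv2.imwrite(f"pics/{tag}_{n}.png",im[:,:,::-1])
E
python3 go.py .5873 -.2665 .0285 74.6; python3 look.py a .48 .70 -.36 -.17 100 130 .13
python3 - <<'E'
import cv2,numpy as np
a=cv2.imread("pics/a_scene.png")[210:370,180:310];b=cv2.imread("pics/a_top.png")[160:290,390:500]
a=cv2.resize(a,(400,492));b=cv2.resize(b,(396,468));c=np.zeros((500,800,3),np.uint8);c[:492,:400]=a;c[:468,400:796]=b;cv2.imwrite("pics/a.png",c)
E
```

```text
t 10.5 pos [ 0.5856 -0.2674  0.1185] rot [-179.93    0.     74.43] open 0.0633 F 33.60856354236603 [-0.5  0.3 -0.9]
shift [ 1.4  1.4 90. ] twist -0.003 len 90
scene lid 123 (array([ 579.4, -278.3]), array([31.6, 69.8]), -42.1) z 0.1272
scene rim (array([ 589.8, -267.6]), array([ 60.3, 164.3]), -15.5)
top lid 91 (array([ 578.3, -250.3]), array([11.9, 45.3]), -15.2) z 0.128
top rim (array([ 586.4, -262.9]), array([ 56.9, 162.6]), -15.3)
```

View pics/a.png

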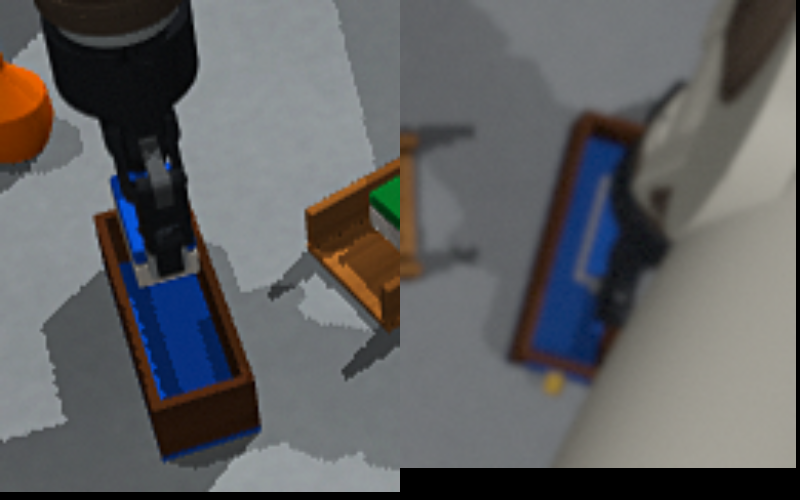

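The crop shows the case held above the blue drawer at about (150,230) in the scene half. In the top half its white edge at (590,230) runs parallel to the drawer wall.

Request:
apply_moves --motion '[{"jaw": 0.1, "xyz": [1, 1.4, 15], "twist": -0.002}, {"jaw": 0.1, "xyz": [1, 1.4, 30], "twist": -0.002}, {"jaw": 0.1, "xyz": [1, 1.4, 42], "twist": -0.002}, {"jaw": 0.1, "xyz": [1, 1.4, 50], "twist": -0.002}, {"jaw": 0.1, "xyz": [1, 1.4, 54], "twist": -0.002}]'

```text
time: 11.22
ee_pos: [0.5867, -0.2644, 0.065]
tcp_rot: [-180.0, -0.0, 74.7]
wrist_force: [-0.2, -0.4, -1.7]
opening: 0.0631
grasp_force: 33.6
```

```bash
python3 go.py .5873 -.2664 .0285 74.6; python3 look.py b .48 .70 -.36 -.17 100 130 .074
```

```text
t 11.22 pos [ 0.5867 -0.2644  0.065 ] rot [-1.7997e+02 -1.0000e-02  7.4710e+01] open 0.0631 F 33.611313700675964 [-0.2 -0.4 -1.7]
shift [-1.8  1.1 36.5] twist 0.002 len 37
scene lid 130 (array([ 593.8, -266.8]), array([35.5, 77.1]), -15.6) z 0.0737
scene rim (array([ 589.5, -267.6]), array([ 60. , 164.6]), -15.5)
top lid 77 (array([ 571.3, -245.3]), array([10.7, 56.5]), -11.4) z 0.074
top rim (array([ 589. , -253.5]), array([ 36.6, 163.3]), -15.4)
```

Request:
apply_moves --motion '[{"jaw": 0.1, "xyz": [-1.8, 1, 5], "twist": 0}, {"jaw": 0.1, "xyz": [-1.8, 1, 14], "twist": 0}, {"jaw": 0.1, "xyz": [-1.8, 1, 22], "twist": 0}, {"jaw": 0.1, "xyz": [-1.8, 1, 30], "twist": 0}, {"jaw": 0.1, "xyz": [-1.8, 1, 34], "twist": 0}]'

```text
time: 11.95
ee_pos: [0.5871, -0.2664, 0.0307]
tcp_rot: [-179.9, -0.0, 74.7]
wrist_force: [-0.1, 0.2, -1.2]
opening: 0.0636
grasp_force: 33.6
```

Request:
apply_moves --motion '[{"jaw": 0.1, "xyz": [0, 0, 1], "twist": 0}, {"jaw": 0.1, "xyz": [0, 0, 2], "twist": 0}, {"jaw": 0.1, "xyz": [0, 0, 2], "twist": 0}]'

```text
time: 12.32
ee_pos: [0.5875, -0.2666, 0.0298]
tcp_rot: [180.0, 0.0, 74.7]
wrist_force: [0.5, 0.5, -1.1]
opening: 0.0636
grasp_force: 33.6
```

Request:
apply_moves --motion '[{"jaw": 0.1, "xyz": [0, 0, 1], "twist": 0}, {"jaw": 0.1, "xyz": [0, 0, 2], "twist": 0}, {"jaw": 0.1, "xyz": [0, 0, 2], "twist": 0}]'

```text
time: 12.7
ee_pos: [0.5873, -0.2665, 0.0275]
tcp_rot: [-180.0, -0.0, 74.7]
wrist_force: [-0.4, 0.2, -1.0]
opening: 0.0632
grasp_force: 33.6
```

Request:
apply_moves --motion '[{"jaw": 0.1, "xyz": [0, 0, 0.7], "twist": 0}, {"jaw": 0.1, "xyz": [0, 0, 0.7], "twist": 0}]'

```text
time: 12.95
ee_pos: [0.5874, -0.2666, 0.0274]
tcp_rot: [180.0, 0.0, 74.7]
wrist_force: [-2.5, 2.1, 4.3]
opening: 0.0634
grasp_force: 34.2
```

Request:
apply_moves --motion '[{"jaw": 0.6, "xyz": [0, 0, 0], "twist": 0}, {"jaw": 0.8, "xyz": [0, 0, 0], "twist": 0}, {"jaw": 0.9, "xyz": [0, 0, 0], "twist": 0}, {"jaw": 0.9, "xyz": [0, 0, -10], "twist": 0}, {"jaw": 0.9, "xyz": [0, 0, -30], "twist": 0}]'

```text
time: 13.58
ee_pos: [0.587, -0.2664, 0.0574]
tcp_rot: [-179.9, -0.0, 74.7]
wrist_force: [-0.6, -0.2, -0.5]
opening: 0.0813
grasp_force: 0.0
```

Request:
apply_moves --motion '[{"jaw": 1, "xyz": [0, 0, -40], "twist": 0}, {"jaw": 1, "xyz": [0, 0, -90], "twist": 0}, {"jaw": 1, "xyz": [30, -5, -110], "twist": 0.17}, {"jaw": 1, "xyz": [70, -12, -110], "twist": 0.34}, {"jaw": 1, "xyz": [110, -20, -110], "twist": 0.51}]'

```text
time: 14.2
ee_pos: [0.5975, -0.1543, 0.1692]
tcp_rot: [179.9, -0.1, 45.1]
wrist_force: [-0.1, -0.6, 0.1]
opening: 0.0855
grasp_force: 0.0
```

```bash
python3 go.py .611 -.096 .10 1.8; python3 look.py c .48 .70 -.36 -.17 100 130 .037
```

```text
t 14.2 pos [ 0.5975 -0.1543  0.1692] rot [ 1.7987e+02 -8.0000e-02  4.5130e+01] open 0.0855 F 0.0 [-0.1 -0.6  0.1]
shift [ 50.9 -31.5  69.2] twist 0.756 len 91
scene lid 531 (array([ 589.2, -267.4]), array([35.8, 66.6]), -15.9) z 0.0363
scene rim (array([ 588.4, -267.1]), array([ 60.5, 166.4]), -15.5)
```

Request:
apply_moves --motion '[{"jaw": 1, "xyz": [15, -9, 0], "twist": 0.15}, {"jaw": 1, "xyz": [30, -18, 0], "twist": 0.3}, {"jaw": 1, "xyz": [45, -27, 0], "twist": 0.45}, {"jaw": 1, "xyz": [51, -31, 20], "twist": 0.6}, {"jaw": 1, "xyz": [51, -31, 45], "twist": 0.75}]'

```text
time: 14.92
ee_pos: [0.6115, -0.0972, 0.1234]
tcp_rot: [180.0, -0.2, 2.4]
wrist_force: [-0.3, 0.2, -0.2]
opening: 0.0856
grasp_force: 0.0
```

Request:
apply_moves --motion '[{"jaw": 1, "xyz": [0, 0, 30], "twist": 0}, {"jaw": 1, "xyz": [0, 0, 55], "twist": 0}, {"jaw": 1, "xyz": [0, 0, 55], "twist": 0}]'

```text
time: 15.3
ee_pos: [0.6099, -0.0975, 0.0661]
tcp_rot: [-180.0, 0.1, 2.6]
wrist_force: [-0.1, -0.2, 0.4]
opening: 0.0851
grasp_force: 0.0
```

```bash
python3 go.py .611 -.096 .026 1.8;python3 - <<'E'
from h import *
im,d=camera("scene");cv2.imwrite("pics/s3.png",cv2.resize(im[180:340,240:450,::-1],None,fx=3,fy=3))
E
```

```text
t 15.3 pos [ 0.6099 -0.0975  0.0661] rot [-1.7998e+02  1.4000e-01  2.5700e+00] open 0.0851 F 0.0 [-0.1 -0.2  0.4]
shift [ 1.2 -1.4 40.1] twist 0.013 len 40
```

View pics/s3.png

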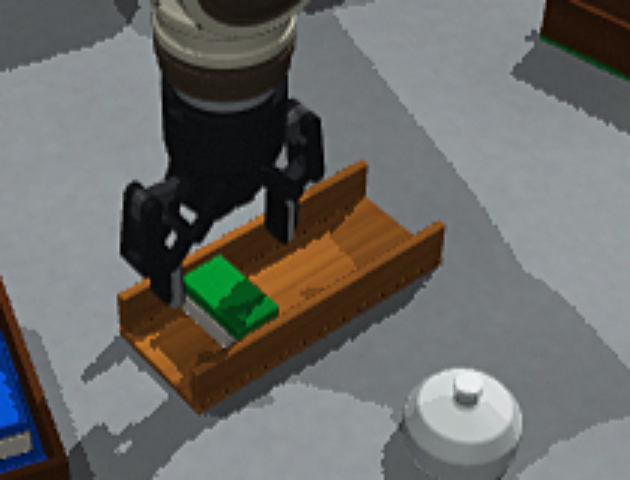

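The crop shows fingers at (168,290) and (283,225) on either side of the green case at (230,295), clear of the cheeks. The blue case lies in its drawer at the lower left.

Request:
apply_moves --motion '[{"jaw": 1, "xyz": [1, -2, 14], "twist": 0.01}, {"jaw": 1, "xyz": [1, -2, 26], "twist": 0.01}, {"jaw": 1, "xyz": [1, -2, 36], "twist": 0.01}, {"jaw": 1, "xyz": [1, -2, 40], "twist": 0.01}, {"jaw": 0.2, "xyz": [1, -2, 40], "twist": 0.01}]'

```text
time: 15.98
ee_pos: [0.6115, -0.095, 0.0266]
tcp_rot: [-180.0, 0.0, 1.9]
wrist_force: [-0.1, 0.6, 0.1]
opening: 0.0701
grasp_force: 0.0
```

Request:
apply_moves --motion '[{"jaw": 0, "xyz": [0, 0, 0], "twist": 0}, {"jaw": -0.2, "xyz": [0, 0, 0], "twist": 0}, {"jaw": -0.4, "xyz": [0, 0, 0], "twist": 0}, {"jaw": -0.6, "xyz": [0, 0, 0], "twist": 0}, {"jaw": -0.6, "xyz": [0, 0, 0], "twist": 0}]'

```text
time: 16.6
ee_pos: [0.612, -0.0951, 0.0275]
tcp_rot: [180.0, -0.1, 1.9]
wrist_force: [-0.2, 0.5, 5.2]
opening: 0.0353
grasp_force: 30.8
```

```bash
python3 go.py .45 .001 .11 1.8
```

```text
t 16.6 pos [ 0.612  -0.0951  0.0275] rot [ 1.7999e+02 -6.0000e-02  1.9400e+00] open 0.0353 F 30.825294256210327 [-0.2  0.5  5.2]
shift [-158.7 -101.5  -82.5] twist 0.002 len 206
```

Request:
apply_moves --motion '[{"jaw": -0.6, "xyz": [0, 0, -6], "twist": 0}, {"jaw": -0.6, "xyz": [0, 0, -25], "twist": 0}, {"jaw": -0.6, "xyz": [0, 0, -55], "twist": 0}, {"jaw": -0.6, "xyz": [-15, -10, -75], "twist": 0}, {"jaw": -0.6, "xyz": [-50, -32, -80], "twist": 0}]'

```text
time: 17.23
ee_pos: [0.5615, -0.065, 0.1095]
tcp_rot: [180.0, -0.2, 1.9]
wrist_force: [-0.5, 0.6, -0.8]
opening: 0.0353
grasp_force: 30.3
```

Request:
apply_moves --motion '[{"jaw": -0.6, "xyz": [-35, -22, 0], "twist": 0}, {"jaw": -0.6, "xyz": [-75, -48, 0], "twist": 0}, {"jaw": -0.6, "xyz": [-100, -64, 20], "twist": 0}, {"jaw": -0.6, "xyz": [-109, -70, 50], "twist": 0}, {"jaw": -0.6, "xyz": [-109, -70, 68], "twist": 0}]'

```text
time: 17.85
ee_pos: [0.4489, 0.0018, 0.0388]
tcp_rot: [180.0, -0.0, 2.0]
wrist_force: [-0.0, -0.3, 0.2]
opening: 0.0359
grasp_force: 30.3
```

Request:
apply_moves --motion '[{"jaw": -0.6, "xyz": [0, 0, 5], "twist": 0}, {"jaw": -0.6, "xyz": [0, 0, 9], "twist": 0}, {"jaw": -0.6, "xyz": [0, 0, 12], "twist": 0}, {"jaw": -0.6, "xyz": [0, 0, 13], "twist": 0}, {"jaw": -0.6, "xyz": [0, 0, 13], "twist": 0}]'

```text
time: 18.48
ee_pos: [0.4495, 0.0014, 0.0261]
tcp_rot: [180.0, -0.0, 1.9]
wrist_force: [-0.0, -1.0, -0.8]
opening: 0.0356
grasp_force: 30.2
```

Request:
apply_moves --motion '[{"jaw": -0.6, "xyz": [0, 0, 1.5], "twist": 0}, {"jaw": -0.6, "xyz": [0, 0, 3], "twist": 0}, {"jaw": -0.6, "xyz": [0, 0, 4], "twist": 0}, {"jaw": -0.6, "xyz": [0, 0, 4], "twist": 0}]'

```text
time: 18.98
ee_pos: [0.4492, 0.0015, 0.0218]
tcp_rot: [-180.0, 0.0, 1.9]
wrist_force: [0.1, -0.3, -0.6]
opening: 0.0357
grasp_force: 30.2
```

Request:
apply_moves --motion '[{"jaw": -0.6, "xyz": [0, 0, 0.7], "twist": 0}, {"jaw": -0.6, "xyz": [0, 0, 0.7], "twist": 0}]'

```text
time: 19.23
ee_pos: [0.4494, 0.0016, 0.0214]
tcp_rot: [-180.0, -0.0, 1.9]
wrist_force: [-1.8, 0.3, 2.9]
opening: 0.0356
grasp_force: 30.6
```

Request:
apply_moves --motion '[{"jaw": 0, "xyz": [0, 0, 0], "twist": 0}, {"jaw": 0.5, "xyz": [0, 0, 0], "twist": 0}, {"jaw": 1, "xyz": [0, 0, 0], "twist": 0}, {"jaw": 1, "xyz": [0, 0, -20], "twist": 0}, {"jaw": 1, "xyz": [0, 0, -60], "twist": 0}]'

```text
time: 19.85
ee_pos: [0.4482, 0.0015, 0.0805]
tcp_rot: [-180.0, 0.2, 1.9]
wrist_force: [0.0, -0.6, -0.1]
opening: 0.0854
grasp_force: 0.0
```

Request:
apply_moves --motion '[{"jaw": 1, "xyz": [0, 0, 0], "twist": -0.17}, {"jaw": 1, "xyz": [0, 0, 0], "twist": -0.34}, {"jaw": 1, "xyz": [0, 0, 0], "twist": -0.51}, {"jaw": 1, "xyz": [0, 0, 0], "twist": -0.68}, {"jaw": 1, "xyz": [0, 0, 0], "twist": -0.85}]'

```text
time: 20.48
ee_pos: [0.4493, 0.0015, 0.0811]
tcp_rot: [-180.0, 0.0, 51.0]
wrist_force: [-0.5, 0.6, 0.8]
opening: 0.0853
grasp_force: 0.0
```

Request:
apply_moves --motion '[{"jaw": 1, "xyz": [0, 0, 0], "twist": -0.17}, {"jaw": 1, "xyz": [0, 0, 0], "twist": -0.34}, {"jaw": 1, "xyz": [0, 0, 0], "twist": -0.51}, {"jaw": 1, "xyz": [0, 0, 0], "twist": -0.68}, {"jaw": 1, "xyz": [0, 0, 0], "twist": -0.721}]'

```text
time: 21.1
ee_pos: [0.4493, 0.0015, 0.0811]
tcp_rot: [-180.0, -0.0, 92.1]
wrist_force: [0.3, -0.3, 0.2]
opening: 0.0853
grasp_force: 0.0
```

```bash
python3 go.py .4494 .0016 .021 91.9; python3 look.py e .38 .52 -.08 .08 50 85 .032
```

```text
t 21.1 pos [0.4493 0.0015 0.0811] rot [-179.99   -0.     92.13] open 0.0853 F 0.0 [ 0.3 -0.3  0.2]
shift [ 0.1  0.1 60.1] twist 0.004 len 60
scene lid 315 (array([450.2,  -0.9]), array([38.6, 66.4]), 2.6) z 0.0308
```

Request:
apply_moves --motion '[{"jaw": 1, "xyz": [0, -1, 20], "twist": 0}, {"jaw": 1, "xyz": [0, -1, 40], "twist": 0}, {"jaw": 1, "xyz": [0, -1, 55], "twist": 0}, {"jaw": 1, "xyz": [0, -1, 60], "twist": 0}, {"jaw": 1, "xyz": [0, -1, 60], "twist": 0}]'

```text
time: 21.82
ee_pos: [0.4483, 0.0015, 0.0212]
tcp_rot: [-180.0, -0.0, 91.9]
wrist_force: [-0.7, 0.2, 0.9]
opening: 0.0852
grasp_force: 0.0
```

Request:
apply_moves --motion '[{"jaw": 0.8, "xyz": [0, 0, 0], "twist": 0}, {"jaw": 0.6, "xyz": [0, 0, 0], "twist": 0}, {"jaw": 0.4, "xyz": [0, 0, 0], "twist": 0}, {"jaw": 0.2, "xyz": [0, 0, 0], "twist": 0}, {"jaw": 0.1, "xyz": [0, 0, 0], "twist": 0}]'

```text
time: 22.45
ee_pos: [0.4487, 0.0015, 0.0219]
tcp_rot: [179.9, 0.0, 91.9]
wrist_force: [-1.3, 0.2, 6.5]
opening: 0.0637
grasp_force: 33.4
```

```bash
python3 go.py .575 .3585 .12 102.1
```

```text
t 22.45 pos [0.4487 0.0015 0.0219] rot [179.94   0.    91.95] open 0.0637 F 33.36030900478363 [-1.3  0.2  6.5]
shift [352.5 138.4 -98.1] twist -0.177 len 391
```

Request:
apply_moves --motion '[{"jaw": 0.1, "xyz": [0, 0, -8], "twist": 0}, {"jaw": 0.1, "xyz": [0, 0, -35], "twist": 0}, {"jaw": 0.1, "xyz": [10, 4, -75], "twist": 0}, {"jaw": 0.1, "xyz": [45, 18, -98], "twist": -0.02}, {"jaw": 0.1, "xyz": [95, 37, -100], "twist": -0.04}]'

```text
time: 23.08
ee_pos: [0.4834, 0.0983, 0.1239]
tcp_rot: [179.8, -0.0, 94.2]
wrist_force: [0.7, -0.2, -1.4]
opening: 0.0633
grasp_force: 33.4
```

Request:
apply_moves --motion '[{"jaw": 0.1, "xyz": [50, 19, 0], "twist": -0.03}, {"jaw": 0.1, "xyz": [100, 38, 0], "twist": -0.06}, {"jaw": 0.1, "xyz": [150, 57, 0], "twist": -0.09}, {"jaw": 0.1, "xyz": [200, 76, 0], "twist": -0.12}, {"jaw": 0.1, "xyz": [235, 89, 0], "twist": -0.137}]'

```text
time: 23.7
ee_pos: [0.5536, 0.3409, 0.121]
tcp_rot: [-180.0, 0.0, 102.2]
wrist_force: [0.4, 0.2, -1.2]
opening: 0.0633
grasp_force: 33.3
```

```bash
python3 go.py .575 .3585 .065 102.1
```

```text
t 23.7 pos [0.5536 0.3409 0.121 ] rot [-179.98    0.    102.2 ] open 0.0633 F 33.32975685596466 [ 0.4  0.2 -1.2]
shift [12.7 24.7 56. ] twist 0.002 len 62
```

Request:
apply_moves --motion '[{"jaw": 0.1, "xyz": [6, 12, 0], "twist": 0}, {"jaw": 0.1, "xyz": [12, 24, 0], "twist": 0}, {"jaw": 0.1, "xyz": [12, 24, 0], "twist": 0}, {"jaw": 0.1, "xyz": [12, 24, 15], "twist": 0}, {"jaw": 0.1, "xyz": [12, 24, 28], "twist": 0}]'

```text
time: 24.32
ee_pos: [0.5739, 0.3548, 0.0919]
tcp_rot: [-180.0, 0.0, 102.1]
wrist_force: [0.7, -0.3, -1.4]
opening: 0.0635
grasp_force: 33.4
```

Request:
apply_moves --motion '[{"jaw": 0.1, "xyz": [0, 0, 5], "twist": 0}, {"jaw": 0.1, "xyz": [0, 0, 8], "twist": 0}, {"jaw": 0.1, "xyz": [0, 0, 8], "twist": 0}]'

```text
time: 24.7
ee_pos: [0.5744, 0.3553, 0.0853]
tcp_rot: [180.0, -0.0, 102.1]
wrist_force: [-1.2, 0.3, 0.0]
opening: 0.0632
grasp_force: 33.4
```

```bash
python3 go.py .575 .3585 .065 102.1;python3 look.py f .45 .70 .26 .45 50 85 .096
python3 - <<'E'
import cv2,numpy as np
a=cv2.imread("pics/f_scene.png")[120:240,400:510];b=cv2.imread("pics/f_top.png")[170:290,120:230]
cv2.imwrite("pics/f.png",cv2.resize(np.hstack([a,b]),(790,430)))
E
```

```text
t 24.7 pos [0.5744 0.3553 0.0853] rot [180.    -0.   102.09] open 0.0632 F 33.399361968040466 [-1.2  0.3  0. ]
shift [ 2.9  1.3 20.3] twist -0.0 len 21
scene lid 244 (array([574.9, 352.4]), array([40. , 66.8]), 9.1) z 0.0939
scene rim (array([576.7, 355.8]), array([ 66.4, 165.8]), 11.1)
top lid 214 (array([568.6, 346.3]), array([19.1, 77.8]), 12.0) z 0.0956
top rim (array([573.8, 358.9]), array([ 62.7, 162.7]), 11.4)
```

View pics/f.png

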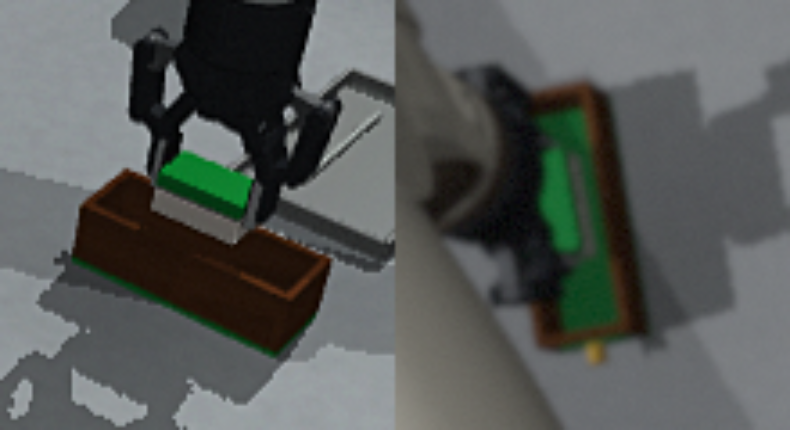

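The crop shows the green case level above the green drawer, at (205,190) in the left half. In the right half it sits slightly towards -y, so I'm shifting it about 3 mm towards +y before it goes in.

Request:
apply_moves --motion '[{"jaw": 0.1, "xyz": [3, 1, 0], "twist": 0}, {"jaw": 0.1, "xyz": [3, 1, 6], "twist": 0}, {"jaw": 0.1, "xyz": [3, 1, 12], "twist": 0}, {"jaw": 0.1, "xyz": [3, 1, 15], "twist": 0}, {"jaw": 0.1, "xyz": [3, 1, 15], "twist": 0}]'

```text
time: 25.42
ee_pos: [0.5746, 0.3584, 0.0697]
tcp_rot: [-180.0, 0.0, 102.1]
wrist_force: [-0.7, 0.0, -0.2]
opening: 0.0637
grasp_force: 33.4
```

```bash
python3 go.py .575 .3585 .0285 102.1;python3 look.py g .45 .70 .26 .45 50 85 .080
python3 - <<'E'
import cv2,numpy as np
a=cv2.imread("pics/g_scene.png")[120:240,400:510];b=cv2.imread("pics/g_top.png")[170:290,120:230]
cv2.imwrite("pics/g.png",cv2.resize(np.hstack([a,b]),(790,430)))
E
```

```text
t 25.43 pos [0.5746 0.3584 0.0697] rot [-1.7996e+02  2.0000e-02  1.0209e+02] open 0.0637 F 33.39900612831116 [-0.7  0.  -0.2]
shift [ 0.   0.5 41.2] twist -0.0 len 41
scene lid 245 (array([575.2, 356. ]), array([41.8, 64.1]), 16.4) z 0.0784
scene rim (array([576.1, 356.6]), array([ 65.9, 164.9]), 12.5)
top lid 210 (array([574.2, 350.3]), array([19.2, 90.3]), 11.3) z 0.0801
top rim (array([573.8, 358.9]), array([ 61. , 162.2]), 11.9)
```

View pics/g.png

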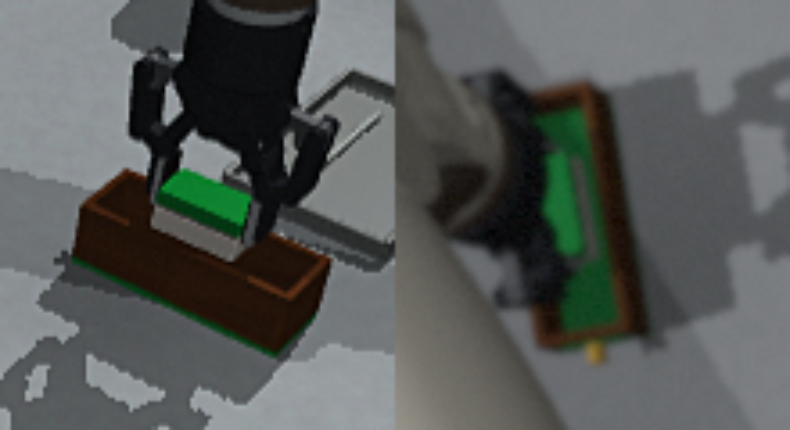

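The case is centred between the long walls: its lid and the rim agree to within about 1 mm in the scene view, at (205,205) in the crop. Lowering it now in small steps, checking the force.

Request:
apply_moves --motion '[{"jaw": 0.1, "xyz": [0, 0, 6], "twist": 0}, {"jaw": 0.1, "xyz": [0, 0, 12], "twist": 0}, {"jaw": 0.1, "xyz": [0, 0, 16], "twist": 0}, {"jaw": 0.1, "xyz": [0, 0, 18], "twist": 0}, {"jaw": 0.1, "xyz": [0, 0, 18], "twist": 0}]'

```text
time: 26.15
ee_pos: [0.5746, 0.3585, 0.052]
tcp_rot: [-180.0, 0.0, 102.1]
wrist_force: [0.0, -0.2, -0.5]
opening: 0.0638
grasp_force: 33.4
```

Request:
apply_moves --motion '[{"jaw": 0.1, "xyz": [0, 0, 6], "twist": 0}, {"jaw": 0.1, "xyz": [0, 0, 12], "twist": 0}, {"jaw": 0.1, "xyz": [0, 0, 18], "twist": 0}, {"jaw": 0.1, "xyz": [0, 0, 20], "twist": 0}, {"jaw": 0.1, "xyz": [0, 0, 20], "twist": 0}]'

```text
time: 26.78
ee_pos: [0.5747, 0.3585, 0.032]
tcp_rot: [-180.0, 0.0, 102.1]
wrist_force: [-0.6, -0.3, -1.2]
opening: 0.0634
grasp_force: 33.4
```

Request:
apply_moves --motion '[{"jaw": 0.1, "xyz": [0, 0, 1.5], "twist": 0}, {"jaw": 0.1, "xyz": [0, 0, 3], "twist": 0}, {"jaw": 0.1, "xyz": [0, 0, 4.5], "twist": 0}, {"jaw": 0.1, "xyz": [0, 0, 4.5], "twist": 0}]'

```text
time: 27.28
ee_pos: [0.5747, 0.3585, 0.0275]
tcp_rot: [-180.0, 0.0, 102.1]
wrist_force: [0.2, -0.3, -1.6]
opening: 0.0631
grasp_force: 33.4
```

Request:
apply_moves --motion '[{"jaw": 0.1, "xyz": [0, 0, 0.9], "twist": 0}, {"jaw": 0.1, "xyz": [0, 0, 0.9], "twist": 0}]'

```text
time: 27.52
ee_pos: [0.5748, 0.3586, 0.027]
tcp_rot: [180.0, -0.0, 102.1]
wrist_force: [-0.1, 0.5, 0.6]
opening: 0.0633
grasp_force: 33.6
```

Request:
apply_moves --motion '[{"jaw": 0.6, "xyz": [0, 0, 0.3], "twist": 0}, {"jaw": 0.8, "xyz": [0, 0, 0.3], "twist": 0}, {"jaw": 0.9, "xyz": [0, 0, 0.3], "twist": 0}, {"jaw": 0.9, "xyz": [0, 0, -10], "twist": 0}, {"jaw": 0.9, "xyz": [0, 0, -30], "twist": 0}]'

```text
time: 28.15
ee_pos: [0.5744, 0.3584, 0.0573]
tcp_rot: [-179.9, 0.0, 102.1]
wrist_force: [-0.6, 0.8, 1.5]
opening: 0.081
grasp_force: 0.0
```

Request:
apply_moves --motion '[{"jaw": 0.9, "xyz": [0, 0, -40], "twist": 0}, {"jaw": 0.9, "xyz": [0, 0, -90], "twist": 0}, {"jaw": 0.9, "xyz": [-40, 0, -120], "twist": 0}, {"jaw": 0.9, "xyz": [-95, 0, -130], "twist": 0}, {"jaw": 0.9, "xyz": [-150, 0, -130], "twist": 0}]'

```text
time: 28.78
ee_pos: [0.6068, 0.2108, 0.1902]
tcp_rot: [179.8, -0.0, 102.1]
wrist_force: [-0.4, 0.6, -0.1]
opening: 0.0809
grasp_force: 0.0
```

Request:
apply_moves --motion '[{"jaw": 0.9, "xyz": [0, 0, 0], "twist": 0}, {"jaw": 0.9, "xyz": [0, 0, 0], "twist": 0}, {"jaw": 0.9, "xyz": [0, 0, 0], "twist": 0}]'

```text
time: 29.15
ee_pos: [0.6059, 0.213, 0.1872]
tcp_rot: [180.0, -0.0, 102.2]
wrist_force: [-0.3, 0.3, -0.5]
opening: 0.0813
grasp_force: 0.0
```

```bash
python3 look.py i .45 .70 .26 .45 50 85 .037; python3 look.py j .48 .70 -.36 -.17 100 130 .037
```

```text
scene lid 152 (array([574.5, 365.2]), array([30.3, 63.5]), 14.6) z 0.036
scene rim (array([576.6, 356.6]), array([ 65.9, 165.7]), 12.5)
scene lid 540 (array([ 589.8, -267.7]), array([36. , 65.8]), -15.7) z 0.0362
scene rim (array([ 588.8, -267.3]), array([ 60.2, 165.1]), -15.5)
top lid 453 (array([ 561.4, -257.9]), array([ 36.1, 114.4]), -16.4) z 0.0367
top rim (array([ 586.1, -265.4]), array([ 61.5, 163.7]), -15.7)
```

View pics/j_scene.png

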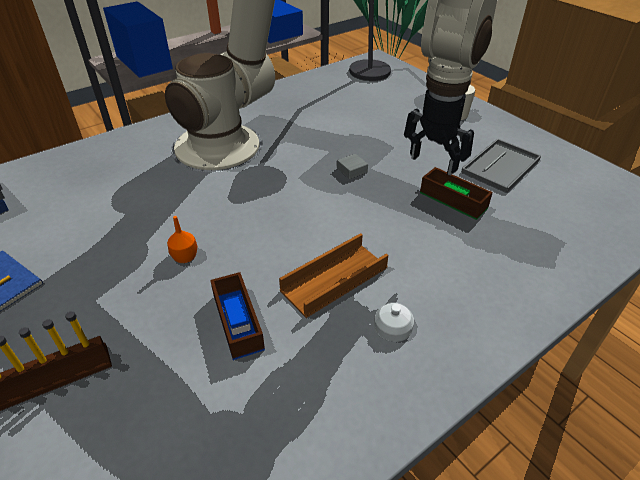

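Blue lies flat in its drawer at (238,312). The green lid is at (458,188), at a median height of 36 mm against the 37 mm expected, with its near side hidden by the wall. The rack is empty, the blower, bench block and cover look unmoved, and the arm is clear, so I'm handing in.

```bash
python3 -c "
from workcell import bot
print(bot.job_done())"
```

```text
the job is handed in; nothing more can be done
None
```

I put both cases in the drawers matching their lid colours, lying flat with lids up, and handed the job in at about 29 s; the hand-in gave no pass or fail result.

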